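# Turn the framer's hardware carousel to the orange bin

### The job

On the framing bench, bring the orange bin of the hardware carousel to the front: push the turntable round with the fingertips (its rim has notches for this), steadily and without flinging it, until the orange bin is lined up squarely with the red pointer, then draw the hand away. Touch none of the bins, leave all four seated in their pockets, and do not disturb the other things on the bench.

Things in the scene. Friction and masses are not known exactly. Their poses are not given: they have to be found in the camera images.
- carousel: Fixed foot of the hardware carousel, 170 mm across and 8 mm high, under the disc. Origin on the turntable's vertical axis, on the bench top; z up, its -x axis points at the red pointer. Its place and yaw differ from run to run; it does not move during the job
- pointer (a point): Tip of the fixed red arrowhead on the bench in front of the disc, 10 mm high, 152 mm from the turntable's axis along the carousel's -x axis. The arrowhead runs on outwards to 188 mm, where it is 44 mm wide, and points at the axis. A steel strip 22 mm wide and 7 mm high joins it to the foot
- turntable (a joint): Turn of the disc from where it started, rad (0 at the start of every run), counter-clockwise from above, unlimited both ways. It needs about 0.2 N m to turn and stays where it is left
- disc_top (a point): Point on the turning disc's axis, 41 mm up; turns with it. Plywood, 300 mm across, 20 to 41 mm above the bench. 4 rim notches, middles at 45, 135, 225, 315 deg from this point's x axis, 50 mm wide, sides parallel, from radius 150 mm in to 113 mm, open down to the bench (but for pointer and strip). Bin pockets at 0, 90, 180, 270 deg; lips 48 mm up, hub cap (44 mm across) 50 mm
- orange_bin_center (a point): ORANGE square open bin, 54 x 54 mm and 38 mm tall, half full of small hardware, loose in a shallow pocket of the turntable, its middle 80 mm from the turntable's axis, its rim 80 mm above the bench. This point is its middle, half-way up. It rides round with the turntable. Holds brass hooks; it may start in any of the four pockets
- green_bin_center (a point): Green square open bin, 54 x 54 mm and 38 mm tall, half full of small hardware, loose in a shallow pocket of the turntable, its middle 80 mm from the turntable's axis, its rim 80 mm above the bench. This point is its middle, half-way up. It rides round with the turntable
- blue_bin_center (a point): Blue square open bin, 54 x 54 mm and 38 mm tall, half full of small hardware, loose in a shallow pocket of the turntable, its middle 80 mm from the turntable's axis, its rim 80 mm above the bench. This point is its middle, half-way up. It rides round with the turntable
- grey_bin_center (a point): White square open bin, 54 x 54 mm and 38 mm tall, half full of small hardware, loose in a shallow pocket of the turntable, its middle 80 mm from the turntable's axis, its rim 80 mm above the bench. This point is its middle, half-way up. It rides round with the turntable
- tape_roll: Loose roll of white tape, 90 mm across, 24 mm high, lying flat; origin under its middle. Bystander
- stamp: Loose black and green hand stamp, 50 x 60 mm, 86 mm tall; origin under its middle. Bystander
- glue_bottle: Loose white bottle with orange cap, 52 mm across, 130 mm tall; origin under its middle. Bystander
- wire_spool: Loose spool of steel wire, 76 mm across, 40 mm high; origin under its middle. Bystander
- corner_sample: Loose L-shaped corner of dark wooden frame moulding, 120 x 120 mm, 20 mm high; origin under the middle of that square. Bystander

How it is judged:
At the end, for the whole second after the job is handed in: The orange bin's middle is within 12 mm (about 8 degrees) sideways of the line from the axis to the red pointer, on the pointer's side (over 70 mm out); the turntable is at rest (below 0.03 rad/s); all four bins sit in their pockets (tilt below 0.15 rad, middles 55 to 67 mm up) (y of orange_bin_center in the frame of carousel between -0.012 and 0.012 m and x of orange_bin_center in the frame of carousel below -0.07 m and velocity of joint turntable between -0.03 and 0.03 rad/s and z of orange_bin_center in the frame of carousel between 0.055 and 0.067 m and angle between each of orange_bin_center, green_bin_center, blue_bin_center, grey_bin_center's own z axis and vertical below 0.15 rad and z of green_bin_center in the frame of carousel between 0.055 and 0.067 m and z of blue_bin_center in the frame of carousel between 0.055 and 0.067 m and z of grey_bin_center in the frame of carousel between 0.055 and 0.067 m); the robot touches nothing.
It fails at once if a bin is touched by the robot (contact force between any of the fingers, the arm and orange_bin above 0.5 N or contact force between any of the fingers, the arm and green_bin above 0.5 N or contact force between any of the fingers, the arm and blue_bin above 0.5 N or contact force between any of the fingers, the arm and grey_bin above 0.5 N).
It fails at once if a bin is lifted off the turntable or tipped (z of any of orange_bin_center, green_bin_center, blue_bin_center, grey_bin_center in the frame of carousel above 0.075 m or angle between any of orange_bin_center, green_bin_center, blue_bin_center, grey_bin_center's own z axis and vertical above 0.3 rad).
It fails at once if the turntable is flung round (faster than 3 rad/s) (velocity of joint turntable above 3 rad/s or velocity of joint turntable below -3 rad/s).
It fails at once if another thing on the bench is moved by more than 15 mm (distance of any of tape_roll, stamp, glue_bottle, wire_spool, corner_sample from where it was at the start of the episode above 0.015 m).
It also fails if it takes over 45 s, if anything falls off the work surface, if the arm or the gripper's body presses on something with over 40 N, if the wrist force passes 120 N, or if a joint passes its speed limit or range.

### The arm

A 6-joint arm with a two-finger parallel gripper is mounted at the origin on the work surface. World frame = base frame: x ahead of the robot, y to its left, z up, the work surface at z = 0. Lengths are in m, angles in rad, forces in N, time in s.
With the tool pointing down it reaches from about 0.25 to 0.85 m from the base axis. Payload 12.5 kg.
Tool frame: the origin (TCP) lies between the finger pads; the fingertips stand 19 mm ahead of it and the grasp point (between the pads) is the TCP; z points along the fingers, y is the line along which they close (so a half turn about z gives the same grasp; the last joint's range is limited). The gripper opens to 93 mm and grips with 3 to 60 N. Pads are 15 mm wide; open, the fingers measure 128 mm over their backs; the gripper's body (75 mm by 188 mm) begins 65 mm behind the grasp point.
Start: joints at [-1.343, 0.351, 1.652, -0, 1.139, -0.085], TCP at [0.169, -0.523, 0.238] pointing down, gripper open.
Joint ranges: [-2.75, 2.75], [-0.79, 2.1], [0.01, 2.65], [-1.57, 4.71], [0.07, 3.14], [-2.87, 2.87]. Speed limits (rad/s): [2.22, 2.22, 2.79, 3.14, 3.14, 3.14].

### API

Orientations are given as a unit quaternion [w, x, y, z].
In Python, from station import r gives the robot as it stands.
- The arm moves only by the tool carry_out, never from a script. Its argument "series" is a list of rows, each an object with "travel": the shift along the tool's x, y, z in mm, a list of three; "twist": the turn about the tool's z in degrees. In form: [{"travel": [dx, dy, dz], "twist": twist}, ...]. A call has 1 to 20 rows; each row is the pose to reach, as a shift and turn from the pose commanded when the call began, along the tool's axes at that moment; what a row does not reach only later rows make up. A row lasts 1/8 s, in which the tool goes at most 62.5 mm and 10.7 degrees, less where a joint would pass 70% of its speed; a pose out of reach is approached as far as the arm can. A call with a gripper value outside its range is refused whole. "claw" is the closure, from 0 (fully open) to 1 (shut), set as the call begins (left out, the last holds). The fingers move at their own pace and stop on an object; "newtons" is the grip in N (left out, the last holds). Time passes only in rows, so rows that repeat a pose let the fingers close. It gives the time, the measured TCP pose, the force, the opening and the grip force at its end, in the units of the state.
- r.get_obs(): the state, without advancing time (a new reading comes with each control period).
- r.get_image(name): name is "side" or "top"; returns a dict with "pixels" (384x512x3 uint8, red, green, blue), "camera_matrix" (3x3 intrinsics, pixels), "R" (3x3) and "t" (3): a world point X has camera coordinates R X + t. Camera axes: x right, y down, z forward; pixel columns grow to the right and rows downward; lengths in m; the calibration is good to about 2 mm. A picture is of the moment at which its call begins. There is no depth.
- r.finish_job(): hands the job in; it is judged then, once.
The state is a dict: "time_s": time; "joint_positions": joint angles; "dq": joint speeds; "joint_torque": joint torques, N m; "eef_pos": TCP position; "tcp_rot": TCP orientation; "force": force on the tool from outside, world axes, zero at the start; "moment": the same for the moment, N m; "grip_width": finger opening in m; "grip_force": force on a finger pad.
Only numpy, scipy, OpenCV 4.12 (cv2) and the standard library are available. Lean on these libraries where they do the work, as an engineer would, in place of code of your own. Each camera call takes 0.05 s, during which the arm holds its last target. There are 200 camera calls.

## Working session

There is one attempt and no reset: what is moved stays moved. The work goes in short steps, Python scripts to look and compute and a tool call to move; the robot and the scene stay as the last step left them, time stands still between calls to the robot, and variables do not carry over. Pictures are saved under pics/ and viewed, at most 10 in all, crops included, and the job is handed in when it is done.

Besides the shell and the picture viewer there is one more tool, called after "Request:" in YAML: its name, and indented under it one key for each argument. carry_out: Moves the arm, as the interface text tells. Its arguments: {"type":"object","properties":{"series":{"type":"array","items":{"type":"object","properties":{"travel":{"type":"array","items":{"type":"number"}},"twist":{"type":"number"}}}},"claw":{"type":"number"},"newtons":{"type":"number"}},"required":["series"]}

```bash
mkdir -p pics; cat > h.py <<'E'
import numpy as np, cv2
from station import r
def shot(name,fn=None):
    d=r.get_image(name)
    if fn: cv2.imwrite('pics/'+fn,cv2.cvtColor(np.asarray(d['pixels']),cv2.COLOR_RGB2BGR))
    return d
def ray(d,u,v,z):
    K,R,t=[np.array(d[k],float) for k in('camera_matrix','R','t')]
    c=-R.T@t; w=R.T@np.linalg.solve(K,[u,v,1]); return c+w*(z-c[2])/w[2]
def proj(d,X):
    K,R,t=[np.array(d[k],float) for k in('camera_matrix','R','t')]
    p=K@(R@np.array(X)+t); return p[:2]/p[2]
E
python3 - <<'E'
from h import *
for n in('top','side'):
    d=shot(n,n+'0.png'); print(n,-np.array(d['R']).T@np.array(d['t']))
o=r.get_obs();print(o['eef_pos'],o['tcp_rot'],o['time_s'])
E
```

```text
top [0.40216543 0.01433927 1.19342311]
side [-0.13751307  0.73337307  0.86688784]
[ 0.16920795 -0.52301695  0.23715568] [-5.34061835e-04  9.87796062e-01  1.55751899e-01 -3.89185124e-05] 0.1
```

View pics/top0.png

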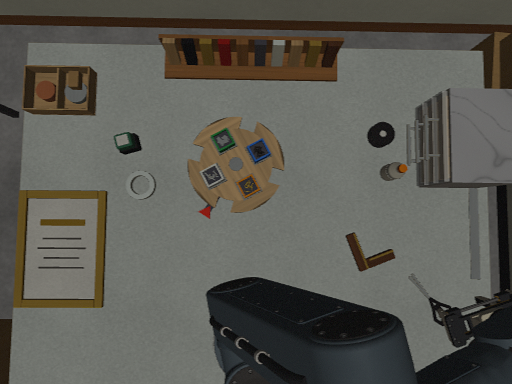

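View pics/side0.png

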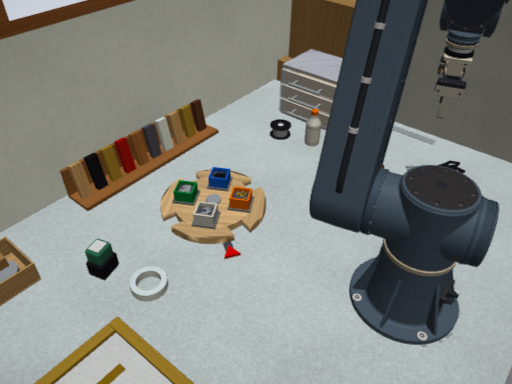

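The top view shows the disc centre near (236,163), orange bin near (248,186), white (211,176), green (223,140), blue (259,150) and the red arrowhead near (206,211). The orange bin has to go clockwise roughly 55°. The side view agrees and shows the bystanders well clear of the disc.

```bash
cat >> h.py <<'E'
def blob(d,lo,hi,box=(170,100,310,230)):
    hsv=cv2.cvtColor(np.asarray(d['pixels']),cv2.COLOR_RGB2HSV)
    m=cv2.inRange(hsv,lo,hi); k=np.zeros_like(m); x0,y0,x1,y1=box; k[y0:y1,x0:x1]=255; m&=k
    c=max(cv2.findContours(m,cv2.RETR_EXTERNAL,cv2.CHAIN_APPROX_NONE)[0],key=cv2.contourArea)
    h=cv2.convexHull(c); M=cv2.moments(h); return np.array([M['m10'],M['m01']])/M['m00'],cv2.contourArea(h),m
def measure(d):
    g={}
    for n,lo,hi,z in(('red',(0,180,120),(4,255,255),.01),('orange',(8,190,100),(17,255,255),.07),('green',(60,120,50),(85,255,255),.07),('blue',(105,140,70),(125,255,255),.07)):
        p,a,_=blob(d,lo,hi); g[n]=ray(d,*p,z); print(n,p.round(1),a,g[n].round(4))
    c=(g['orange']+g['green'])/2
    P=g['red']-c; ap=np.degrees(np.arctan2(P[1],P[0])); O=g['orange']-g['green']; ao=np.degrees(np.arctan2(O[1],O[0]))
    B=g['blue']-c
    print('centre',c.round(4),'red r',np.hypot(*P[:2]),'pointer ang',ap,'orange ang',ao,'r',np.hypot(*O[:2])/2,'blue ang',np.degrees(np.arctan2(B[1],B[0])),'turn',(ap-ao+180)%360-180)
    return c
E
python3 - <<'E'
from h import *
d=shot('top'); c=measure(d)
p,a,m=blob(d,(8,60,110),(25,190,255)); print('disc',p,a,ray(d,*p,.041))
E
```

```text
red [205.7 211.7] 57.0 [0.4033 0.1566 0.01  ]
orange [247.8 185.8] 289.5 [0.4827 0.0242 0.07  ]
green [222.6 139.3] 299.5 [0.6235 0.1024 0.07  ]
blue [258.2 149.9] 303.5 [ 0.5923 -0.006   0.07  ]
centre [0.5531 0.0633 0.07  ] red r 0.1764296605155866 pointer ang 148.0926000438883 orange ang -150.94730155738424 r 0.08052939009928668 blue ang -60.50388861721414 turn -60.960098398727496
disc [235.40669213 164.05044318] 6938.5 [0.55196053 0.0637367  0.041     ]
```

```bash
cat >> h.py <<'E'
C=np.array([.5525,.0635])
def plan(wps):
    "wps: (finger angle deg, radius m, tcp z)"
    from scipy.spatial.transform import Rotation as Ro
    o=r.get_obs(); q=np.array(o['tcp_rot']); R=Ro.from_quat(q[[1,2,3,0]]).as_matrix(); p=np.array(o['eef_pos'])
    h=np.degrees(np.arctan2(R[1,0],R[0,0])); 
    print('tcp',p.round(4),'heading',h.round(2),'t',o['time_s'],'F',np.round(o['force'],1),'axis z',R[:,2].round(3))
    for a,rad,z in wps:
        A=np.radians(a); X=np.array([*(C+rad*np.array([np.cos(A),np.sin(A)])),z])
        tw=-((a+180-h+180)%360-180)
        print(a,(R.T@(X-p)*1e3).round(1),round(tw,1))
E
python3 -c "
from h import *
plan([(-105.7,.133,.2),(-105.7,.133,.044)])"
```

```text
tcp [ 0.1692 -0.5231  0.2373] heading 17.92 t 0.15 F [ 0.1 -0.3 -0.4] axis z [-0.     0.001 -1.   ]
-105.7 [ 471.6 -329.4   37.6] -56.4
-105.7 [ 471.5 -329.3  193.6] -56.4
```

Request:
carry_out:
  series:
    - {"travel": [472,-329,30],"twist": -56}
    - {"travel": [472,-329,30],"twist": -56}
    - {"travel": [472,-329,30],"twist": -56}
    - {"travel": [472,-329,30],"twist": -56}
    - {"travel": [472,-329,30],"twist": -56}
    - {"travel": [472,-329,30],"twist": -56}
    - {"travel": [472,-329,30],"twist": -56}
    - {"travel": [472,-329,30],"twist": -56}
    - {"travel": [472,-329,30],"twist": -56}
    - {"travel": [472,-329,30],"twist": -56}
    - {"travel": [472,-329,30],"twist": -56}
    - {"travel": [472,-329,30],"twist": -56}
    - {"travel": [472,-329,30],"twist": -56}
    - {"travel": [472,-329,30],"twist": -56}
    - {"travel": [472,-329,30],"twist": -56}
    - {"travel": [472,-329,30],"twist": -56}
  claw: 1
  newtons: 20

```text
time_s: 2.15
eef_pos: [0.5171, -0.0651, 0.2076]
tcp_rot: [0.0, 0.799, 0.601, 0.0]
force: [-0.4, 0.5, 0.1]
grip_width: 0.0002
grip_force: 0.0
```

Request:
carry_out:
  series:
    - {"travel": [0,0,50],"twist": 0}
    - {"travel": [0,0,95],"twist": 0}
    - {"travel": [0,0,130],"twist": 0}
    - {"travel": [0,0,135],"twist": 0}
    - {"travel": [0,0,135],"twist": 0}

```text
time_s: 2.78
eef_pos: [0.5176, -0.0651, 0.0734]
tcp_rot: [0.0, 0.799, 0.601, 0.0]
force: [-0.6, 0.1, -0.4]
grip_width: 0.0005
grip_force: 0.0
```

```bash
python3 -c "
from h import *
plan([(-105.7,.133,.044),(-108,.133,.044)])
d=shot('side'); im=cv2.cvtColor(np.asarray(d['pixels']),cv2.COLOR_RGB2BGR)
# predicted notch outline at z=.041
A=np.radians(-105.7); e=np.array([np.cos(A),np.sin(A)]); n=np.array([-e[1],e[0]])
pts=[proj(d,[*(C+a*e+b*n),.041]) for a,b in((.15,-.025),(.113,-.025),(.113,.025),(.15,.025))]
cr=im[130:260,140:290]; cr=cv2.resize(cr,None,fx=4,fy=4,interpolation=cv2.INTER_CUBIC)
cv2.polylines(cr,[((np.array(pts)-[140,130])*4).astype(np.int32)],False,(255,0,255),1); cv2.imwrite('pics/s1.png',cr)"
```

```text
tcp [ 0.5176 -0.0651  0.0734] heading 73.92 t 2.775 F [-0.6  0.1 -0.4] axis z [ 0.001 -0.    -1.   ]
-105.7 [ 0.2 -1.2 29.4] -0.4
-108 [ 0.3 -6.5 29.4] 1.9
```

View pics/s1.png

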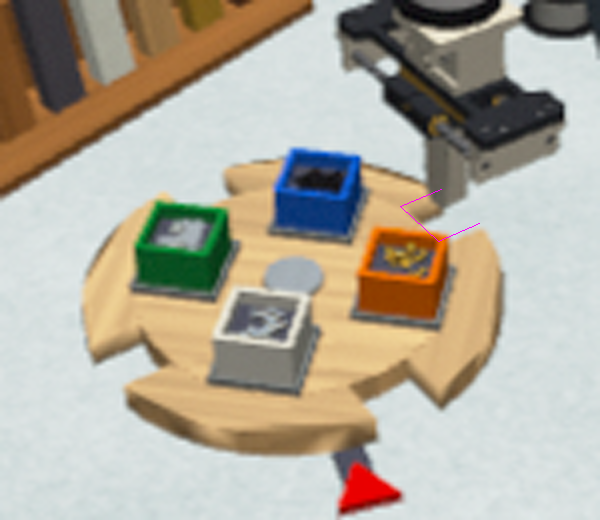

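The outline predicted for the notch, around (440,215) in the crop, agrees with the picture, and the fingers hang right over it. The gripper clears the blue and orange bins. I'll lower the hand.

Request:
carry_out:
  series:
    - {"travel": [0,-1,15],"twist": 0}
    - {"travel": [0,-1,30],"twist": 0}
    - {"travel": [0,-1,30],"twist": 0}

```text
time_s: 3.2
eef_pos: [0.5154, -0.0646, 0.0414]
tcp_rot: [-0.001, 0.799, 0.601, -0.001]
force: [-0.1, -0.7, -0.4]
grip_width: 0.0006
grip_force: 0.0
```

```bash
python3 -c "
from h import *
plan([(-105.7-a,.133,.044) for a in range(3,67,4)])"
```

```text
tcp [ 0.5154 -0.0646  0.0414] heading 73.92 t 3.2 F [-0.1 -0.7 -0.4] axis z [-0.002  0.    -1.   ]
-108.7 [ 0.5 -5.9 -2.6] 2.6
-112.7 [  1.2 -15.2  -2.6] 6.6
-116.7 [  2.6 -24.3  -2.6] 10.6
-120.7 [  4.7 -33.4  -2.6] 14.6
-124.7 [  7.3 -42.3  -2.5] 18.6
-128.7 [ 10.6 -51.   -2.5] 22.6
-132.7 [ 14.4 -59.4  -2.5] 26.6
-136.7 [ 18.9 -67.6  -2.5] 30.6
-140.7 [ 23.9 -75.4  -2.5] 34.6
-144.7 [ 29.4 -82.8  -2.4] 38.6
-148.7 [ 35.5 -89.9  -2.4] 42.6
-152.7 [ 42.  -96.5  -2.4] 46.6
-156.7 [  49.  -102.6   -2.4] 50.6
-160.7 [  56.3 -108.3   -2.4] 54.6
-164.7 [  64.1 -113.4   -2.4] 58.6
-168.7 [  72.2 -117.9   -2.4] 62.6
```

Request:
carry_out:
  series:
    - {"travel": [0.5,-6,-2],"twist": 2.6}
    - {"travel": [0.8,-10,-2],"twist": 4.6}
    - {"travel": [1.2,-15,-2],"twist": 6.6}
    - {"travel": [2.6,-24,-2],"twist": 10.6}
    - {"travel": [4.7,-33,-2],"twist": 14.6}
    - {"travel": [7.3,-42,-2],"twist": 18.6}
    - {"travel": [10.6,-51,-2],"twist": 22.6}
    - {"travel": [14.4,-59.5,-2],"twist": 26.6}
    - {"travel": [19,-67.5,-2],"twist": 30.6}
    - {"travel": [24,-75.5,-2],"twist": 34.6}
    - {"travel": [29.5,-83,-2],"twist": 38.6}
    - {"travel": [35.5,-90,-2],"twist": 42.6}
    - {"travel": [42,-96.5,-2],"twist": 46.6}
    - {"travel": [49,-102.5,-2],"twist": 50.6}
    - {"travel": [52.5,-105.5,-2],"twist": 52.6}
    - {"travel": [56.5,-108.5,-2],"twist": 54.6}
    - {"travel": [60,-111,-2],"twist": 56.6}
    - {"travel": [64,-113.5,-2],"twist": 58.6}
    - {"travel": [64,-113.5,-2],"twist": 58.6}

```text
time_s: 5.58
eef_pos: [0.4246, 0.0284, 0.0447]
tcp_rot: [-0.0, 0.991, 0.133, -0.0]
force: [0.4, 0.2, 0.1]
grip_width: 0.0008
grip_force: 0.0
```

```bash
python3 - <<'E'
from h import *
d=shot('top','t2.png'); 
try: measure(d)
except Exception as e: print(e)
plan([(-164.7-a,.133,.044) for a in (0,2,4,6)])
E
```

```text
red [205.7 211.7] 57.0 [0.4033 0.1566 0.01  ]
orange [221.7 183.7] 195.0 [0.4881 0.1028 0.07  ]
green [247.3 138.9] 300.5 [0.6256 0.0276 0.07  ]
blue [258.9 174.3] 298.0 [ 0.518  -0.0089  0.07  ]
centre [0.5569 0.0652 0.07  ] red r 0.1786408290508253 pointer ang 149.25033384139272 orange ang 151.33235625160393 r 0.07836976351894905 blue ang -117.66533532580341 turn -2.0820224102112093
tcp [0.4247 0.0282 0.0447] heading 15.35 t 5.625 F [ 0.5 -0.1 -0.1] axis z [-0.  0. -1.]
-164.7 [-0.5 -0.3  0.7] 0.1
-166.7 [-0.4 -4.9  0.7] 2.1
-168.7 [-0.1 -9.6  0.7] 4.1
-170.7 [  0.3 -14.2   0.7] 6.1
```

View pics/t2.png

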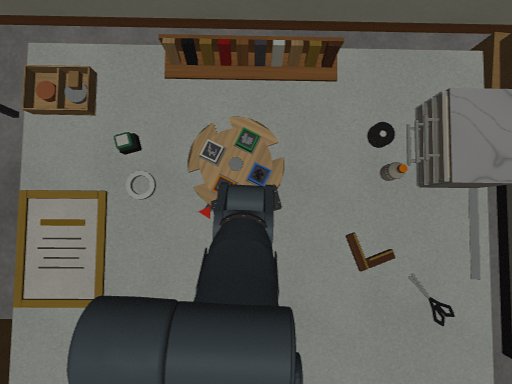

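The turntable has gone about 55°. The hand partly hides the orange bin, but green at (247,139) and blue at (259,174) put it about 6° short, so I'll push 6° more, back off a little and lift.

Request:
carry_out:
  series:
    - {"travel": [-0.4,-5,0],"twist": 2.1}
    - {"travel": [-0.1,-9.5,0],"twist": 4.1}
    - {"travel": [0.3,-14,0],"twist": 6.1}
    - {"travel": [0.3,-14,0],"twist": 6.1}
    - {"travel": [0.1,-10,0],"twist": 4.5}
    - {"travel": [0,-8,0],"twist": 3.5}
    - {"travel": [0,-8,-20],"twist": 3.5}
    - {"travel": [0,-8,-60],"twist": 3.5}
    - {"travel": [0,-8,-120],"twist": 3.5}
    - {"travel": [-50,-8,-150],"twist": 3.5}
    - {"travel": [-100,-8,-160],"twist": 3.5}
    - {"travel": [-130,-8,-160],"twist": 3.5}
    - {"travel": [-130,-8,-160],"twist": 3.5}

```text
time_s: 7.25
eef_pos: [0.2962, 0.0012, 0.2048]
tcp_rot: [0.0, 0.995, 0.103, 0.0]
force: [0.1, 0.4, 0.5]
grip_width: 0.0005
grip_force: 0.0
```

```bash
python3 - <<'E'
from h import *
plan([])
measure(shot('top','t3.png')); shot('side','s3.png')
E
```

```text
tcp [0.2962 0.0012 0.2048] heading 11.8 t 7.25 F [0.1 0.4 0.5] axis z [ 0.001 -0.    -1.   ]
red [205.6 211.6] 54.5 [0.4037 0.1569 0.01  ]
orange [220.8 184.7] 301.5 [0.4849 0.1055 0.07  ]
green [249.5 140.3] 302.5 [0.6216 0.0209 0.07  ]
blue [257.6 176.5] 306.5 [ 0.511 -0.005  0.07 ]
centre [0.5532 0.0632 0.07  ] red r 0.17644399549658374 pointer ang 147.94566024424526 orange ang 148.22246226980394 r 0.08036850516941421 blue ang -121.7460928939915 turn -0.2768020255586805
```

View pics/s3.png

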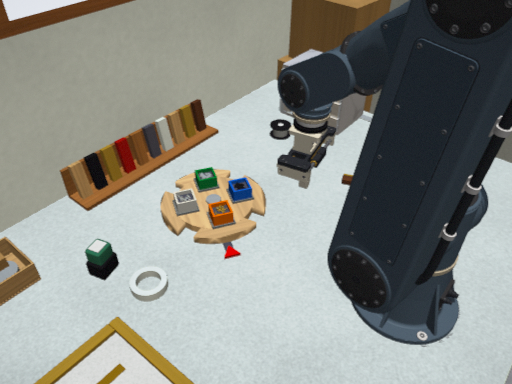

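The orange bin at (221,212) now lines up with the pointer at (232,250), off by 0.3°. All four bins are seated and the hand is clear of the disc.

```bash
python3 -c "
from station import r
print(r.finish_job())"
```

```text
the job is handed in; nothing more can be done
None
```

The orange bin is lined up with the red pointer to within about 0.3° by the camera, all four bins are seated, the hand is clear, and the job was handed in at about 7 s; no verdict came back.

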